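# Lever a forming die out of its pocket and seat it in the bolster

### The job

The round steel forming die is sunk in its grey holder: press the tab of the holder's ejector lever down until it comes up hard against its stop and lean on it there with about 15 N for half a second, never hard enough to bend it (28 N), so that the lever's other end tips the die up. Then lift the die out and set it, same way up, fully home in the round recess of the dark steel bolster, leaving the lever down. Lower the die in gently, neither dropping nor ramming it, and leave the other things on the bench where they are.

Things in the scene. Friction and masses are not known exactly. Their poses are not given: they have to be found in the camera images.
- holder: Grey die holder, fixed: block 90 x 90 mm, 66 mm high, a round pocket 39.6 mm wide, 36 mm deep in the middle of its top (floor 30 mm above the bench); a foot plate 70 mm wide, 10 mm thick runs along its +y to 190 mm from the pocket's axis, under the lever. Origin under the pocket's axis at bench height, z up.
- lever: Steel ejector lever, a rocker along the holder's +y. Origin on its pivot (along the holder's x), 70 mm from the pocket's axis, 24.5 mm above the bench. Axes as the holder's when up; pressing the tab turns it about -x. The pivot is stiff: lever and die stay where they are left; with the die on it the tab yields at roughly 5 to 9 N.
- lever_tab (a point): Centre of the top of the tab at the lever's outer end: a flat pad 34 mm (holder x) by 40 mm (holder y), 6 mm thick, 160 mm from the pocket's axis; 54.5 mm above the bench when up, about 28 to 37 mm when down. Going down it moves about 5 mm outwards (+y) and ends sloping 0.20 to 0.29 rad down and outwards.
- die: The forming die: a plain steel cylinder 38 mm across and 38 mm high, with a shallow hollow in its top, 0.22 to 0.35 kg. Origin at the centre of its underside, z up. It starts in the holder's pocket, its top only 2 mm above the block. Raised, it may lean in the pocket by up to 0.1 rad.
- seat: Dark steel bolster, fixed to the bench: a square plate 90 x 90 mm, 24 mm high, with a round recess 40 mm wide and 12 mm deep in the middle, its mouth chamfered by 2 mm. Origin under its centre at bench height, z up.
- seat_floor (a point): Centre of the floor of the bolster's recess, 12 mm above the bench, where the centre of the die's underside belongs; seated, the die's top stands 50 mm above the bench, 26 mm above the bolster.
- small_die: Bystander: smaller steel die, 26 mm across and 22 mm high, standing beside the holder. Origin at the centre of its underside.
- loupe: Bystander: folding loupe, about 60 x 34 x 16 mm, lying beside the lever. Origin at the centre of its underside.
- bench_block: Bystander: steel bench block 50 x 50 x 20 mm beside the bolster. Origin at the centre of its underside.
- hammer: Bystander: small hammer, 200 mm long, lying at the back. Origin at the centre of its underside.
- pliers: Bystander: pliers, about 150 mm long, 12 mm high, lying near the robot. Origin at the centre of its underside.
- jar: Bystander: amber glass jar 54 mm across, 60 mm high. Origin at the centre of its underside.
- cup: Bystander: white cup 66 mm across, 70 mm high. Origin at the centre of its underside.
- ring_tray: Bystander: wooden ring tray 110 x 80 x 22 mm. Origin at the centre of its underside.
- lever_pivot (a point): Centre of the lever's pivot. A set screw hidden under the tab stops the lever; its height differs from day to day and is not measured. It is met after 17 to 27 mm of travel at the tab as a sudden hard resistance, the die then raised by 13 to 20 mm. The lever wants at least 11 N on its tab there for 0.3 s; over 28 N bends it.
There are look-alikes about, which are no part of the job. Leave any brown or red look-alike of the die alone.

How it is judged:
By the outcome, as a careful person would: the job done as asked, in the order asked, and still so for the second after the job is handed in, with the robot touching nothing.
It also fails if it takes over 61 s, if anything falls off the work surface, if the arm or the gripper's body presses on something with over 40 N, if the wrist force passes 120 N, or if a joint passes its speed limit or range.

### The arm

A 6-joint arm with a two-finger parallel gripper is mounted at the origin on the work surface. World frame = base frame: x ahead of the robot, y to its left, z up, the work surface at z = 0. Lengths are in m, angles in rad, forces in N, time in s.
With the tool pointing down it reaches from about 0.225 to 0.725 m from the base axis. Payload 3.1 kg.
Tool frame: the origin (TCP) lies at the very end of the fingers, on their centre line; the grasp point (between the pads) lies 19 mm behind it; y points along the fingers, z is the direction in which the jaws open and shut, and the axes are right-handed (so a half turn about y gives the same grasp; the last joint's range is limited). The gripper opens to 85 mm and grips with 20 to 120 N. Pads are 22 mm wide; open, the fingers measure 114 mm over their backs; the gripper's body (76 mm by 85 mm) begins 54 mm behind the grasp point. The pads swing forward as they close: fully open they stand 13 mm farther back than shut.
Start: joints at [-1.309, 0.048, 0.099, 1.622, 0, 1.443], TCP at [0.199, -0.486, 0.231] pointing down, gripper open.
Joint ranges: [-2.91, 2.91], [-0.99, 1.94], [-1.21, 1.42], [-2.12, 2.29], [-1.49, 1.47], [-3.14, 3.14]. Speed limits (rad/s): [2.79, 2.79, 3.14, 3.14, 3.14, 3.14].

### API

Orientations are given as a 3x3 rotation matrix whose columns are the frame's x, y, z axes.
In Python, from station import manip gives the robot as it stands.
- The arm moves only by the tool drive_tool, never from a script. Its argument "moves" is one flat list of numbers, 5 for each row, row after row: the shift along the tool's x, y, z in m, then the turn about the tool's y in degrees, then the finger opening in m, from 0 to 0.0854. In form: [tx, ty, tz, roll, jaw, tx, ty, tz, roll, jaw, ...]. A call has 1 to 10 rows; each row shifts and turns the commanded pose from where the row before left it, along the tool's axes as they then stand; what a row does not reach is not made up. A row lasts 1/12 s, in which the tool goes at most 41.7 mm and 7.16 degrees, less where a joint would pass 70% of its speed; a pose out of reach is approached as far as the arm can. A call with a gripper value outside its range is refused whole. The fingers move at their own pace and stop on an object; the grip force is fixed at half the most. Time passes only in rows, so rows that do not move let the fingers close. It gives the time, the measured TCP pose, the force and the opening at its end, in the units of the state.
- manip.observe(): the state, without advancing time (a new reading comes with each control period).
- manip.read_camera(name): name is "scene" or "top" or "wrist"; returns a dict with "pixels" (400x640x3 uint8, red, green, blue), "fx", "fy", "cx", "cy" (pixels), "R" (3x3) and "t" (3): a world point X has camera coordinates R X + t; the wrist camera has in their place "tool_from_camera" (4x4, takes a point from camera to tool coordinates, whose origin is the TCP and whose axes are the tool frame's). Camera axes: x right, y down, z forward; pixel columns grow to the right and rows downward; lengths in m; the calibration is good to about 2 mm. A picture is of the moment at which its call begins: read the wrist's pose just before it. There is no depth.
- manip.hand_in(): hands the job in, once; it reports no verdict.
Trained networks look in a picture, given as the dict that the camera call returned (one of the last four; its "shot" number tells which), for a name from the list of things; names that differ only in an ending like _2 or _b are one class to them, and where a whole thing is asked for, a point or a joint stands for the part that bears it (a point fixed in the world has none). Each returns a list of dicts, best first, with "score" (0 to 1); they miss things now and then, are a little off and sometimes report something else, mostly with a low value. They report only what shows in the picture. A call takes as long as a camera call. They do not tell look-alikes from the thing itself.
- manip.look_for(thing, picture): "extent" ([centre column, centre row, width, height] in pixels, round what is visible of it).
The state is a dict: "time_s": time; "q": joint angles; "qvel": joint speeds; "joint_efforts": joint torques, N m; "ee_pos": TCP position; "ee_rot": TCP orientation; "force": force on the tool from outside, world axes, zero at the start; "wrist_torque": the same for the moment, N m; "finger_gap": opening from 0.0 (shut) to 1.0 (fully open).
Only numpy, scipy, OpenCV 4.12 (cv2) and the standard library are available. Lean on these libraries where they do the work, as an engineer would, in place of code of your own. Each camera call takes 0.05 s, during which the arm holds its last target. There are 200 camera calls.

## Working session

There is one attempt and no reset: what is moved stays moved. The work goes in short steps, Python scripts to look and compute and a tool call to move; the robot and the scene stay as the last step left them, time stands still between calls to the robot, and variables do not carry over. Pictures are saved under pics/ and viewed, about 8 in all and at most 12, crops included, and the job is handed in when it is done.

Besides the shell and the picture viewer there is one more tool, called after "Call:" in YAML: its name, and indented under it one key for each argument. drive_tool: Moves the arm, as the interface text tells. Its arguments: {"type":"object","properties":{"moves":{"type":"array","items":{"type":"number"}}},"required":["moves"]}

```bash
mkdir -p pics; ls
cat > h.py <<'E'
import numpy as np, cv2
from station import manip
def shot(n,save=None):
    s=manip.observe(); p=manip.read_camera(n)
    if save: cv2.imwrite('pics/'+save,cv2.cvtColor(p['pixels'],cv2.COLOR_RGB2BGR))
    if n=='wrist':
        T=np.eye(4);T[:3,:3]=s['ee_rot'];T[:3,3]=s['ee_pos'];T=T@np.array(p['tool_from_camera']); W=np.linalg.inv(T)
        p['R']=W[:3,:3];p['t']=W[:3,3]
    return p
def w(p,u,v,z):
    R=np.array(p['R']);t=np.array(p['t']);c=-R.T@t
    d=R.T@np.array([(u-p['cx'])/p['fx'],(v-p['cy'])/p['fy'],1]); return c+d*(z-c[2])/d[2]
def px(p,X):
    c=np.array(p['R'])@np.array(X)+p['t']; return c[0]/c[2]*p['fx']+p['cx'],c[1]/c[2]*p['fy']+p['cy']
E
python3 - <<'E'
from h import *
Z=dict(holder=.066,lever_tab=.0545,die=.068,seat=.024,small_die=.022,bench_block=.02,jar=.06,cup=.07,ring_tray=.022,loupe=.016,hammer=.01,pliers=.012)
for n in('top','scene'):
    p=shot(n,n+'0.png')
    for k,z in Z.items():
        for d in manip.look_for(k,p)[:3]:
            e=d['extent']; print(n,k,round(d['score'],2),np.round(e).astype(int),np.round(w(p,e[0],e[1],z)[:2],3))
s=manip.observe();print(s['ee_rot'],s['force'],s['finger_gap'])
a=cv2.imread('pics/top0.png');cv2.imwrite('pics/top0b.png',cv2.resize(a,(800,500)))
E
```

```text
pics
top holder 0.69 [272 198  86  46] [0.568 0.093]
top lever_tab 0.9 [256 189  52  21] [0.598 0.137]
top die 0.63 [338 209  16  14] [ 0.53  -0.076]
top die 0.59 [337 173  19  18] [ 0.626 -0.081]
top die 0.46 [297 200  15  15] [0.558 0.029]
top small_die 0.49 [289 176  11  14] [0.637 0.05 ]
top bench_block 0.67 [374 200  23  20] [ 0.558 -0.179]
top jar 0.69 [462 163  23  22] [ 0.641 -0.416]
top cup 0.81 [139 172  30  27] [0.656 0.444]
top ring_tray 0.6 [486 279  35  44] [ 0.334 -0.456]
top ring_tray 0.38 [380 233  39  41] [ 0.468 -0.189]
top loupe 0.51 [254 224  18  12] [0.509 0.149]
top loupe 0.17 [252 186  50  24] [0.614 0.151]
top hammer 0.86 [299 128  76  36] [0.779 0.017]
top hammer 0.59 [256 189  50  24] [0.608 0.143]
top pliers 0.83 [173 258  27  54] [0.431 0.366]
scene holder 0.77 [358 216  78  61] [0.602 0.094]
scene holder 0.34 [376 225  49  22] [0.624 0.145]
scene die 0.62 [375 225  47  16] [0.626 0.142]
scene die 0.6 [304 204  12  18] [ 0.585 -0.067]
scene die 0.56 [342 203  14   9] [0.565 0.044]
scene seat 0.6 [274 183  33  30] [ 0.486 -0.18 ]
scene small_die 0.39 [342 239  11  12] [0.656 0.058]
scene small_die 0.18 [183 214  18  26] [ 0.648 -0.42 ]
scene bench_block 0.53 [270 204  23  20] [ 0.568 -0.175]
scene jar 0.79 [183 213  22  26] [ 0.667 -0.402]
scene cup 0.74 [485 257  33  34] [0.681 0.436]
scene ring_tray 0.63 [208 144  33  24] [ 0.352 -0.447]
scene loupe 0.72 [379 205  15  12] [0.513 0.155]
scene loupe 0.16 [375 225  52  20] [0.59  0.148]
scene hammer 0.74 [325 280  72  40] [0.784 0.028]
scene pliers 0.57 [449 200  32  39] [0.453 0.372]
[[-9.24989485e-01  3.37164211e-05  3.79992700e-01]
 [-3.79992700e-01  1.91459008e-05 -9.24989485e-01]
 [-3.84626376e-05 -9.99999999e-01 -4.89776301e-06]] [-0.04310125 -0.21013997 -0.06324015] 1.0034020792284795
```

View pics/top0b.png

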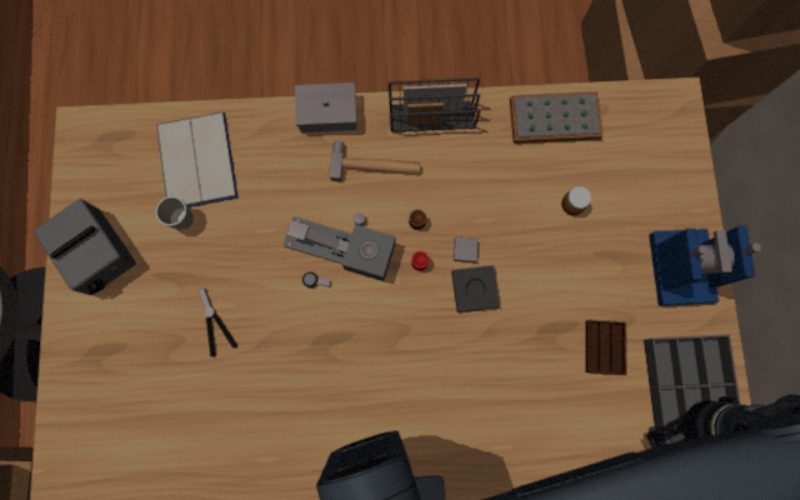

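View pics/scene0.png

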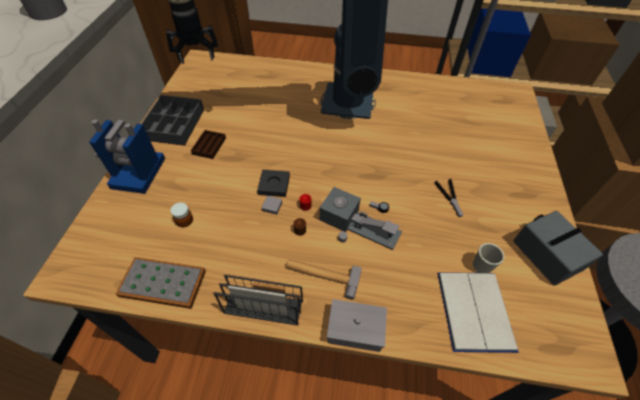

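The top view shows the grey holder with the lever running up and to the left. Its die is at about (369,250) in the enlarged picture, and the look-alikes are brown at (418,219) and red at (421,261). The dark bolster is at (476,288). The die I want is the steel one in the holder, and I'll confirm that with the wrist camera.

Call:
drive_tool:
  moves: [-0.0327,-0.002,-0.0238,0,0.0,-0.0327,-0.002,-0.0238,0,0.0,-0.0327,-0.002,-0.0238,0,0.0,-0.0327,-0.002,-0.0238,0,0.0,-0.0327,-0.002,-0.0238,0,0.0,-0.0327,-0.002,-0.0238,0,0.0,-0.0327,-0.002,-0.0238,0,0.0,-0.0327,-0.002,-0.0238,0,0.0,-0.0327,-0.002,-0.0238,0,0.0,-0.0327,-0.002,-0.0238,0,0.0]

```text
time_s: 2.13
ee_pos: [0.4122, -0.1394, 0.2517]
ee_rot: [[-0.925, 0.001, 0.38], [-0.38, -0.001, -0.925], [-0.001, -1.0, 0.001]]
force: [1.0, 0.5, -0.0]
finger_gap: -0.003
```

Call:
drive_tool:
  moves: [-0.0327,-0.002,-0.0238,0,0.0,-0.0327,-0.002,-0.0238,0,0.0,-0.0327,-0.002,-0.0238,0,0.0,-0.0327,-0.002,-0.0238,0,0.0,-0.0327,-0.002,-0.0238,0,0.0,-0.0327,-0.002,-0.0238,0,0.0,0,0,0,-7,0,0,0,0,-7,0,0,0,0,-7,0,0,0,0,-7,0]

```text
time_s: 2.97
ee_pos: [0.5389, 0.066, 0.2631]
ee_rot: [[-0.633, -0.001, 0.774], [-0.774, -0.0, -0.633], [0.0, -1.0, -0.0]]
force: [0.7, 0.8, 0.3]
finger_gap: -0.001
```

Call:
drive_tool:
  moves: [0,0,0,-7,0,0,0,0,-7,0,0,0,0,-7,0,0,0,0,-5,0,0,0,0,0,0]

```text
time_s: 3.38
ee_pos: [0.5388, 0.0654, 0.2633]
ee_rot: [[-0.235, -0.0, 0.972], [-0.972, -0.0, -0.235], [0.0, -1.0, -0.0]]
force: [0.8, -0.2, 0.1]
finger_gap: -0.0
```

Run:
```python
from h import *
p=shot('wrist','w1.png'); s=manip.observe(); print(s['time_s'],s['ee_pos'],s['ee_rot'],s['q'],s['force']);print(np.round(p['tool_from_camera'],3),p['fx'])
for k,z in dict(holder=.066,lever_tab=.0545,die=.068,small_die=.022,loupe=.016).items():
    for d in manip.look_for(k,p)[:3]:
        e=d['extent']; print(k,round(d['score'],2),np.round(e).astype(int),np.round(w(p,e[0],e[1],z)[:2],4))
```

```text
3.4333 [0.53875063 0.06545483 0.26330189] [[-2.38071063e-01 -1.89457098e-05  9.71247738e-01]
 [-9.71247738e-01  7.29008177e-06 -2.38071063e-01]
 [-2.57005016e-06 -1.00000000e+00 -2.01365353e-05]] [-2.68713360e-03  1.05512138e-01  2.24107212e-01  1.68941037e+00
  7.23914586e-06  1.80848852e+00] [-0.786049    0.14857228 -0.01238361]
[[ 0.001  0.954  0.299 -0.076]
 [ 0.001 -0.299  0.954 -0.143]
 [ 1.    -0.001 -0.001 -0.   ]
 [ 0.     0.     0.     1.   ]] 323.1528032147154
holder 0.9 [346 122  97 222] [0.5798 0.1102]
lever_tab 0.89 [359  84  43 135] [0.6021 0.143 ]
die 0.91 [344 264  25  36] [ 0.5444 -0.0465]
die 0.91 [411 251  41  41] [ 0.6229 -0.0484]
die 0.83 [344 194  37  33] [0.5617 0.0361]
small_die 0.62 [403 153  27  20] [0.6412 0.0554]
loupe 0.9 [275  98  30  57] [0.5094 0.1519]
loupe 0.71 [358  82  49 139] [0.606  0.1465]
```

View pics/w1.png

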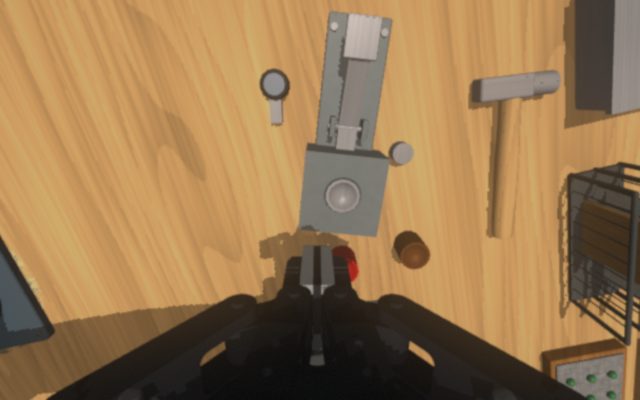

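The wrist view shows the steel die in the grey holder at (343,196) and the bright tab pad at (364,37). The brown look-alike is at (411,250) and the red one at (347,265), both off the holder. The target die is therefore the steel one in the pocket.

Run:
```python
from h import *
p=shot('wrist'); 
for n,(u,v,z) in dict(die=(343,196,.068),tab=(364,37,.0545),c1=(307,144,.066),c2=(388,157,.066),c3=(377,236,.066),c4=(300,228,.066),p1=(348,13,.0545),p2=(382,16,.0545),p3=(377,61,.0545),p4=(345,58,.0545)).items(): print(n,np.round(w(p,u,v,z)[:2],4))
```

```text
die [0.5603 0.0345]
tab [0.6156 0.185 ]
c1 [0.536  0.0983]
c2 [0.6159 0.0646]
c3 [ 0.5879 -0.0219]
c4 [0.5049 0.0085]
p1 [0.6047 0.2092]
p2 [0.6361 0.1988]
p3 [0.624  0.1605]
p4 [0.5934 0.1708]
```

Call:
drive_tool:
  moves: [0,0,0,6.4,0.0,-0.0354,0,0.0078,0,0,-0.0354,0,0.0078,0,0,-0.0354,0,0.0078,0,0,-0.0354,0,0.0078,0,0,0,0.035,0,0,0,0,0.035,0,0,0,0,0.035,0,0,0,0,0.035,0,0,0,0,0.03,0,0,0]

```text
time_s: 4.57
ee_pos: [0.6157, 0.1878, 0.0903]
ee_rot: [[-0.343, -0.002, 0.939], [-0.939, -0.0, -0.343], [0.001, -1.0, -0.002]]
force: [0.3, 0.7, -1.3]
finger_gap: -0.001
```

Run:
```python
from h import *
p=shot('wrist','w2.png'); s=manip.observe(); print(s['time_s'],s['ee_pos'],s['ee_rot'],s['force'])
print(px(p,s['ee_pos']), [np.round(px(p,(x,y,.0545))) for x,y in((.6047,.2092),(.6361,.1988),(.624,.1605),(.5934,.1708))])
```

```text
4.6167 [0.6110649  0.18678885 0.08234234] [[-0.34337665 -0.01467774  0.93908309]
 [-0.93916615 -0.00284098 -0.34345142]
 [ 0.00770901 -0.99988824 -0.01280931]] [-2.71844315 -1.242385   -5.44299018]
(np.float64(309.2106850309983), np.float64(257.7377483182635)) [array([287., 206.]), array([343., 205.]), array([345., 266.]), array([293., 267.])]
```

View pics/w2.png

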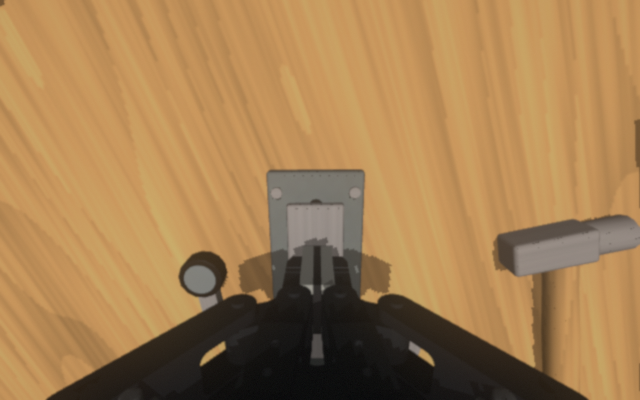

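The wrist view shows the fingertips, at about (317,260), over the tab pad, which spans about (287-343, 205-265). I'll let the arm settle.

Call:
drive_tool:
  moves: [0,0,0,0,0,0,0,0,0,0,0,0,0,0,0]

```text
time_s: 4.87
ee_pos: [0.6187, 0.1881, 0.0968]
ee_rot: [[-0.343, 0.005, 0.939], [-0.939, 0.001, -0.343], [-0.003, -1.0, 0.005]]
force: [0.6, 0.3, 0.6]
finger_gap: -0.002
```

Run:
```python
from h import *
p=shot('wrist','w3.png'); s=manip.observe(); print(s['time_s'],s['ee_pos'],s['ee_rot'],s['force'],s['q'])
print(px(p,s['ee_pos']), [np.round(px(p,(x,y,.0545))) for x,y in((.6047,.2092),(.6361,.1988),(.624,.1605),(.5934,.1708))])
```

```text
4.9167 [0.61911679 0.18815047 0.09740039] [[-0.34331471  0.00651204  0.93919785]
 [-0.93921423  0.00125331 -0.34332939]
 [-0.00341288 -0.99997801  0.00568592]] [ 0.06040674 -0.62791351  0.23093479] [ 1.91463146e-01  3.68643920e-01  2.04745846e-01  1.40026666e+00
 -8.79938300e-06  2.11271512e+00]
(np.float64(317.74415926946193), np.float64(260.880111398467)) [array([283., 205.]), array([338., 203.]), array([339., 263.]), array([289., 264.])]
```

Call:
drive_tool:
  moves: [0,0.005,0,0,0,0,0.006,0,0,0,0,0.006,0,0,0,0,0.006,0,0,0,0,0.005,0,0,0,0,0.003,0,0,0,0,0.001,0,0,0,0,0,0,0,0]

```text
time_s: 5.58
ee_pos: [0.6161, 0.1876, 0.0605]
ee_rot: [[-0.343, -0.001, 0.939], [-0.939, -0.0, -0.343], [0.001, -1.0, -0.001]]
force: [-0.2, 0.5, -0.5]
finger_gap: -0.002
```

Call:
drive_tool:
  moves: [0,0.0015,0,0,0,0,0.0015,0,0,0,0,0.0015,0,0,0,0,0.0015,0,0,0,0,0.0015,0,0,0,0,0.0015,0,0,0]

```text
time_s: 6.08
ee_pos: [0.617, 0.1881, 0.0533]
ee_rot: [[-0.343, 0.001, 0.939], [-0.939, 0.001, -0.343], [-0.001, -1.0, 0.001]]
force: [-1.3, 1.1, 6.3]
finger_gap: -0.0
```

Call:
drive_tool:
  moves: [0,0.0015,0,0,0,0,0.0015,0,0,0,0,0.0015,0,0,0,0,0.0015,0,0,0,0,0.0015,0,0,0,0,0.0015,0,0,0,0,0.0015,0,0,0]

```text
time_s: 6.67
ee_pos: [0.6179, 0.1903, 0.0446]
ee_rot: [[-0.342, 0.004, 0.94], [-0.94, 0.005, -0.342], [-0.006, -1.0, 0.002]]
force: [-1.9, 4.9, 8.8]
finger_gap: 0.004
```

Call:
drive_tool:
  moves: [0,0.001,0,0,0,0,0.001,0,0,0,0,0.0005,0,0,0]

```text
time_s: 6.92
ee_pos: [0.6181, 0.1907, 0.0425]
ee_rot: [[-0.342, 0.004, 0.94], [-0.94, 0.006, -0.342], [-0.007, -1.0, 0.002]]
force: [-2.0, 4.3, 8.6]
finger_gap: 0.001
```

Call:
drive_tool:
  moves: [0,0.001,0,0,0,0,0.001,0,0,0,0,0.001,0,0,0,0,0.001,0,0,0]

```text
time_s: 7.25
ee_pos: [0.6183, 0.1913, 0.0388]
ee_rot: [[-0.341, 0.005, 0.94], [-0.94, 0.007, -0.341], [-0.008, -1.0, 0.002]]
force: [-1.5, 6.0, 8.2]
finger_gap: 0.002
```

Call:
drive_tool:
  moves: [0,0.001,0,0,0,0,0.001,0,0,0,0,0.001,0,0,0]

```text
time_s: 7.5
ee_pos: [0.6184, 0.1916, 0.0359]
ee_rot: [[-0.341, 0.005, 0.94], [-0.94, 0.008, -0.341], [-0.009, -1.0, 0.002]]
force: [-1.6, 7.9, 8.5]
finger_gap: 0.001
```

Call:
drive_tool:
  moves: [0,0.001,0,0,0,0,0.001,0,0,0]

```text
time_s: 7.67
ee_pos: [0.6185, 0.1918, 0.0339]
ee_rot: [[-0.341, 0.005, 0.94], [-0.94, 0.008, -0.341], [-0.01, -1.0, 0.002]]
force: [-1.0, 6.6, 8.7]
finger_gap: -0.0
```

Call:
drive_tool:
  moves: [0,0.001,0,0,0,0,0.001,0,0,0]

```text
time_s: 7.83
ee_pos: [0.6186, 0.1919, 0.0333]
ee_rot: [[-0.341, 0.006, 0.94], [-0.94, 0.008, -0.341], [-0.01, -1.0, 0.003]]
force: [-3.8, 6.6, 16.2]
finger_gap: 0.004
```

Call:
drive_tool:
  moves: [0,0.001,0,0,0,0,0.001,0,0,0]

```text
time_s: 8.0
ee_pos: [0.6187, 0.1919, 0.0331]
ee_rot: [[-0.341, 0.007, 0.94], [-0.94, 0.008, -0.341], [-0.01, -1.0, 0.003]]
force: [-7.0, 5.3, 21.8]
finger_gap: -0.001
```

Call:
drive_tool:
  moves: [0,0.001,0,0,0,0,0.001,0,0,0]

```text
time_s: 8.17
ee_pos: [0.6188, 0.192, 0.0328]
ee_rot: [[-0.341, 0.007, 0.94], [-0.94, 0.008, -0.341], [-0.01, -1.0, 0.004]]
force: [-9.9, 4.9, 28.0]
finger_gap: -0.007
```

I batched those calls, and the stop came sooner than I allowed for, so the reading touched 28 N. I'm backing off now to about 15 N.

Call:
drive_tool:
  moves: [0,-0.004,0,0,0]

```text
time_s: 8.25
ee_pos: [0.6186, 0.1914, 0.0339]
ee_rot: [[-0.341, 0.006, 0.94], [-0.94, 0.007, -0.341], [-0.009, -1.0, 0.004]]
force: [0.2, 4.1, 2.5]
finger_gap: -0.003
```

Call:
drive_tool:
  moves: [0,0.0005,0,0,0,0,0,0,0,0]

```text
time_s: 8.42
ee_pos: [0.6189, 0.1911, 0.0335]
ee_rot: [[-0.341, 0.007, 0.94], [-0.94, 0.007, -0.341], [-0.008, -1.0, 0.004]]
force: [-4.1, 4.6, 14.8]
finger_gap: 0.0
```

Call:
drive_tool:
  moves: [0,0.0003,0,0,0,0,0,0,0,0,0,0,0,0,0]

```text
time_s: 8.67
ee_pos: [0.6189, 0.191, 0.0334]
ee_rot: [[-0.341, 0.007, 0.94], [-0.94, 0.007, -0.341], [-0.008, -1.0, 0.004]]
force: [-3.8, 4.6, 15.1]
finger_gap: 0.001
```

Call:
drive_tool:
  moves: [0,0,0,0,0,0,0,0,0,0,0,0,0,0,0,0,0,0,0,0]

```text
time_s: 9.0
ee_pos: [0.6189, 0.191, 0.0334]
ee_rot: [[-0.341, 0.007, 0.94], [-0.94, 0.007, -0.341], [-0.008, -1.0, 0.004]]
force: [-4.6, 5.4, 16.5]
finger_gap: -0.001
```

Call:
drive_tool:
  moves: [0,-0.004,0,0,0,0,-0.01,0,0,0,0,-0.025,0,0,0,0,-0.035,0,0,0,0,-0.035,0,0,0.03,0,-0.035,0,0,0.06,0.02,-0.025,0,0,0.06,0.035,0,0,0,0.06,0.038,0,0,0,0.06,0.038,0,0,0,0.06]

```text
time_s: 9.83
ee_pos: [0.5714, 0.0635, 0.1973]
ee_rot: [[-0.342, 0.001, 0.94], [-0.94, -0.001, -0.342], [0.0, -1.0, 0.002]]
force: [0.8, 0.1, -0.2]
finger_gap: 0.703
```

Call:
drive_tool:
  moves: [0.035,0,0,0,0.06,0.018,0,0,0,0.06,0.006,0,0,0,0.06,0,0,0,0,0.06,0,0,0,0,0.06,0,0,0,0,0.06]

```text
time_s: 10.33
ee_pos: [0.5517, 0.0102, 0.1963]
ee_rot: [[-0.342, -0.0, 0.94], [-0.94, 0.001, -0.342], [-0.0, -1.0, -0.0]]
force: [0.0, 0.3, 0.7]
finger_gap: 0.702
```

Run:
```python
from h import *
p=shot('wrist','w4.png'); s=manip.observe(); print(s['time_s'],s['ee_pos'],s['ee_rot'],s['force'],s['finger_gap'])
for d in manip.look_for('die',p)[:3]:
    e=d['extent']; print(round(d['score'],2),np.round(e).astype(int),np.round(w(p,e[0],e[1],.084)[:2],4))
```

```text
10.3833 [0.55173773 0.01037044 0.19628531] [[-3.41696331e-01 -2.65871932e-04  9.39810378e-01]
 [-9.39810381e-01  3.66841700e-04 -3.41696229e-01]
 [-2.53914200e-04 -9.99999897e-01 -3.75217665e-04]] [0.38524267 0.98763933 0.86228417] 0.7041895632262521
0.88 [417 226  51  46] [ 0.6222 -0.0438]
0.8 [334 253  36  48] [ 0.5481 -0.0434]
0.58 [316 162  46  52] [0.5609 0.037 ]
```

View pics/w4.png

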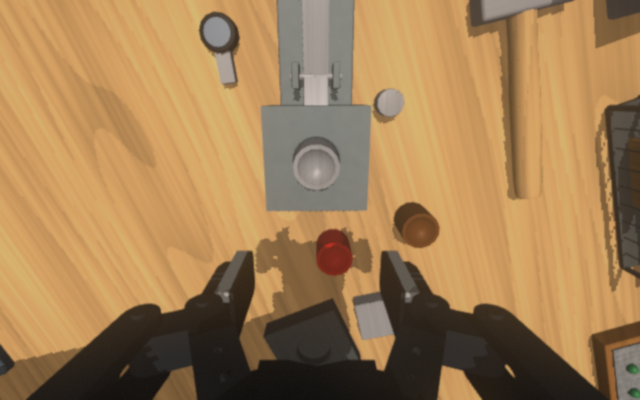

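The wrist view shows the die raised in the pocket, with its rim centred at about (316,167). The block is square to the image at (262-369, 106-211). The red look-alike is at (334,252) and the brown one at (416,226), both clear of the fingers.

Run:
```python
from h import *
p=shot('wrist'); s=manip.observe(); print(s['ee_pos'])
for n,(u,v,z) in dict(die=(316,167,.0845),l=(293,167,.0845),r=(340,167,.0845),c1=(262,106,.066),c2=(370,106,.066),c3=(369,211,.066),c4=(267,211,.066)).items():
  X=w(p,u,v,z); print(n,np.round(X,4),np.round(np.array(s['ee_rot']).T@(X-s['ee_pos']),4))
```

```text
[0.55171536 0.01039303 0.19628441]
die [0.5592 0.0335 0.0845] [-0.0242  0.1118 -0.0008]
l [0.5419 0.0398 0.0845] [-0.0242  0.1118 -0.0192]
r [0.5773 0.0269 0.0845] [-0.0242  0.1118  0.0184]
c1 [0.5339 0.0922 0.066 ] [-0.0708  0.1303 -0.0446]
c2 [0.6163 0.0622 0.066 ] [-0.0707  0.1303  0.0431]
c3 [ 0.5888 -0.0238  0.066 ] [0.0195 0.1303 0.0465]
c4 [0.5029 0.0074 0.066 ] [ 0.0195  0.1303 -0.0448]
```

Call:
drive_tool:
  moves: [-0.012,0.01,-0.0005,0,0.06,-0.013,0.02,0,0,0.06,0,0.025,0,0,0.06,0,0.022,0,0,0.06,0,0.015,0,0,0.06,0,0.012,0,0,0.06,0,0.008,0,0,0.06,0,0.005,0,0,0.06,0,0,0,0,0.06,0,0,0,0,0.06]

```text
time_s: 11.32
ee_pos: [0.56, 0.0331, 0.0801]
ee_rot: [[-0.343, 0.001, 0.939], [-0.939, 0.0, -0.343], [-0.0, -1.0, 0.001]]
force: [0.9, -0.5, 0.0]
finger_gap: 0.698
```

Call:
drive_tool:
  moves: [0,0.005,0,0,0.055,0,0.004,0,0,0.055,0,0.002,0,0,0.055,0,0,0,0,0.05,0,0,0,0,0.05]

```text
time_s: 11.73
ee_pos: [0.5595, 0.0329, 0.0685]
ee_rot: [[-0.343, -0.0, 0.939], [-0.939, 0.0, -0.343], [0.0, -1.0, -0.0]]
force: [0.4, 0.4, 0.0]
finger_gap: 0.586
```

Call:
drive_tool:
  moves: [0,0,0,0,0.044,0,0,0,0,0.042,0,0,0,0,0.04,0,0,0,0,0.038,0,0,0,0,0.034,0,0,0,0,0.03,0,0,0,0,0.03]

```text
time_s: 12.32
ee_pos: [0.5595, 0.033, 0.0688]
ee_rot: [[-0.343, -0.0, 0.939], [-0.939, 0.0, -0.343], [-0.0, -1.0, -0.0]]
force: [-0.9, 0.9, 3.3]
finger_gap: 0.416
```

Call:
drive_tool:
  moves: [0,0,0,0,0.03,0,0,0,0,0.03]

```text
time_s: 12.48
ee_pos: [0.5595, 0.033, 0.0688]
ee_rot: [[-0.343, -0.0, 0.939], [-0.939, 0.0, -0.343], [-0.0, -1.0, -0.0]]
force: [-0.6, 0.9, 2.0]
finger_gap: 0.417
```

Run:
```python
from h import *
p=shot('wrist','w5.png'); q=shot('scene','s5.png'); s=manip.observe(); print(s['force'],s['finger_gap'])
a=p['pixels'][180:400,200:440]; b=q['pixels'][170:250,290:410]
a=cv2.resize(a,(480,440),interpolation=3);b=cv2.resize(b,None,fx=2.6,fy=2.6,interpolation=3)
c=np.zeros((440,800,3),'uint8');c[:,:480]=a;c[:b.shape[0],480:480+b.shape[1]]=b
cv2.imwrite('pics/c5.png',c[:,:,::-1])
```

```text
[-1.0464034   0.53928787  2.50988763] 0.4176721976956994
```

View pics/c5.png

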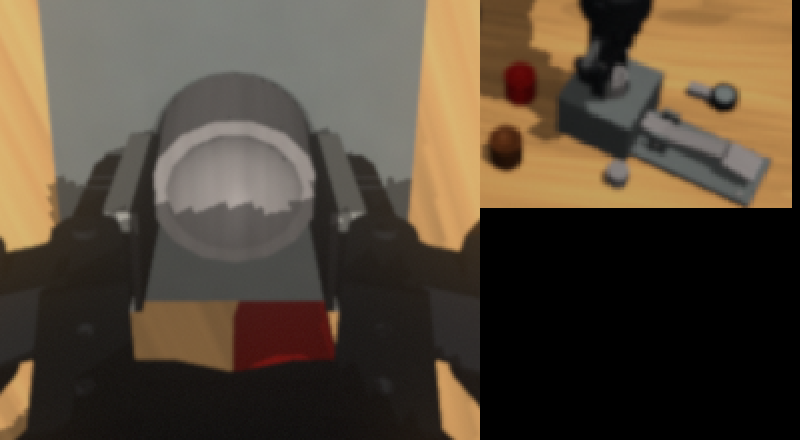

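The close-up shows the die held centrally between both pads, with its rim at about (233,190) in the crop, and the lever still down. Lifting straight up.

Call:
drive_tool:
  moves: [0,-0.003,0,0,0.03,0,-0.005,0,0,0.03,0,-0.006,0,0,0.03,0,-0.008,0,0,0.03,0,-0.01,0,0,0.03,0,-0.012,0,0,0.03,0,-0.015,0,0,0.03,0,-0.015,0,0,0.03,0,-0.01,0,0,0.03,0,0,0,0,0.03]

```text
time_s: 13.42
ee_pos: [0.5618, 0.0328, 0.1568]
ee_rot: [[-0.343, 0.007, 0.939], [-0.939, -0.0, -0.343], [-0.002, -1.0, 0.007]]
force: [0.3, -0.4, -2.4]
finger_gap: 0.419
```

Run:
```python
from h import *
q=shot('top'); s=manip.observe(); print(s['ee_pos'],s['force'],s['finger_gap'])
for n in('top','scene'):
  q=shot(n)
  for k,z in(('seat',.024),('seat_floor',.024),('ring_tray',.024),('bench_block',.02)):
    for d in manip.look_for(k,q)[:3]: e=d['extent'];print(n,k,round(d['score'],2),np.round(e).astype(int),np.round(w(q,e[0],e[1],z),3))
```

```text
[0.56108286 0.0328003  0.15502627] [ 0.32414834  0.84767144 -3.44173126] 0.41616452747722615
top seat 0.78 [381 231  34  34] [ 0.473 -0.19   0.024]
top seat_floor 0.74 [484 277  28  42] [ 0.339 -0.451  0.024]
top seat_floor 0.58 [382 232  40  34] [ 0.469 -0.192  0.024]
top ring_tray 0.75 [174 257  25  52] [0.43  0.361 0.024]
top ring_tray 0.66 [485 278  29  42] [ 0.335 -0.452  0.024]
top bench_block 0.67 [374 199  24  18] [ 0.561 -0.178  0.02 ]
scene seat_floor 0.62 [275 185  33  30] [ 0.494 -0.178  0.024]
scene ring_tray 0.87 [207 143  32  26] [ 0.349 -0.45   0.024]
scene ring_tray 0.26 [448 200  32  38] [0.464 0.363 0.024]
scene ring_tray 0.15 [368 222  60  34] [0.588 0.127 0.024]
scene bench_block 0.6 [270 205  23  22] [ 0.57  -0.176  0.02 ]
scene bench_block 0.15 [379 207  14  11] [0.524 0.156 0.02 ]
```

Call:
drive_tool:
  moves: [0.01,0,-0.0005,0,0.03,0.02,0,-0.0005,0,0.03,0.03,0,-0.0005,0,0.03,0.038,0,-0.0005,0,0.03,0.038,0,-0.0005,0,0.03,0.038,0,-0.0005,0,0.03,0.038,0,-0.0005,0,0.03,0.038,0,-0.0005,0,0.03,0.03,0,-0.0005,0,0.03,0.02,0,0,0,0.03]

```text
time_s: 14.8
ee_pos: [0.4503, -0.2507, 0.1527]
ee_rot: [[-0.346, -0.001, 0.938], [-0.938, -0.002, -0.346], [0.002, -1.0, 0.0]]
force: [0.9, 0.7, -2.6]
finger_gap: 0.419
```

Call:
drive_tool:
  moves: [0.009,0,0,0,0.03,0,0,0,0,0.03,0,0,0,0,0.03,0,0,0,0,0.03,0,0,0,0,0.03,0,0,0,0,0.03]

```text
time_s: 15.3
ee_pos: [0.4498, -0.2546, 0.1525]
ee_rot: [[-0.341, 0.0, 0.94], [-0.94, 0.0, -0.341], [-0.0, -1.0, -0.0]]
force: [1.1, 0.1, -2.9]
finger_gap: 0.418
```

Run:
```python
from h import *
p=shot('wrist','w6.png'); s=manip.observe(); print(s['time_s'],s['ee_pos'],s['ee_rot'],s['force'],s['finger_gap'],s['qvel'])
for k in('seat','seat_floor'):
  for d in manip.look_for(k,p)[:3]: e=d['extent'];print(k,round(d['score'],2),np.round(e).astype(int),np.round(w(p,e[0],e[1],.024),4))
```

```text
15.35 [ 0.44974433 -0.25472085  0.15252158] [[-3.41258858e-01  3.51206235e-05  9.39969356e-01]
 [-9.39969336e-01  1.99968306e-04 -3.41258858e-01]
 [-1.99949304e-04 -9.99999979e-01 -3.52286467e-05]] [-1.44981607  0.88005175 -2.65375865] 0.4146839571409635 [-0.00327014  0.00071518  0.00208171 -0.00244769 -0.00221337 -0.00023654]
seat 0.81 [316 100 147 150] [ 0.4748 -0.1839  0.024 ]
seat_floor 0.65 [316 100 148 153] [ 0.4747 -0.1837  0.024 ]
```

View pics/w6.png

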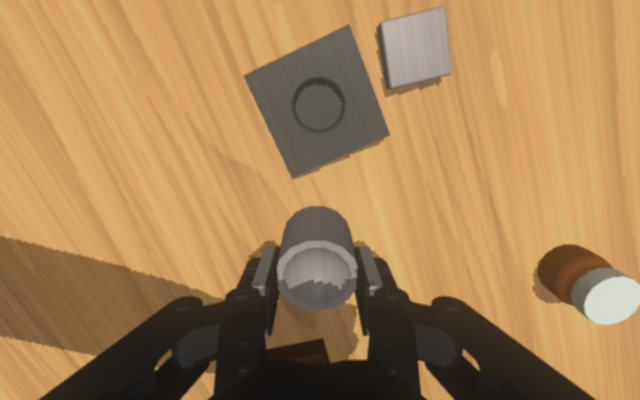

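The wrist view shows the recess of the bolster at about (319,104) and the plate corners at (245,76), (349,26), (389,135) and (293,178). The die is upright in the jaws, with its rim at about (317,275).

Run:
```python
import cv2,numpy as np
a=cv2.imread('pics/w6.png')
f=lambda r,c:cv2.resize(cv2.convertScaleAbs(a[r:r+100,c:c+100],alpha=1.7),(400,400),interpolation=3)
cv2.imwrite('pics/c6.png',np.hstack([f(55,268),f(215,268)]))
```

```text
(no output)
```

View pics/c6.png

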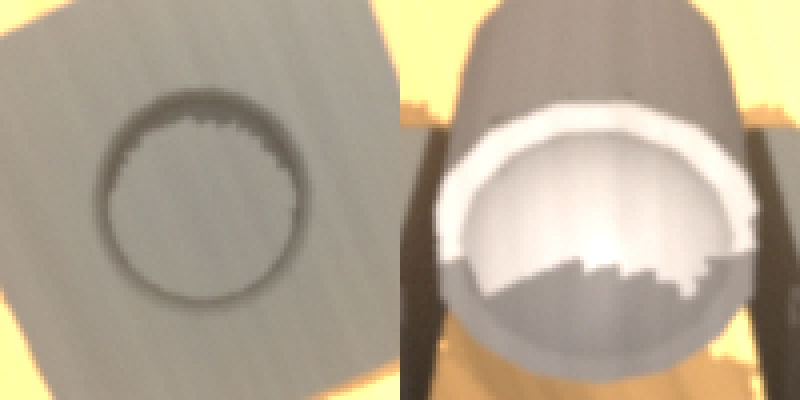

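The enlarged crops put the recess mouth at (318.6,105.0) and the die rim at (317.2,275.4) in the full picture.

Run:
```python
from h import *
p=shot('wrist'); s=manip.observe(); R=np.array(s['ee_rot'])
tl=lambda u,v,z:np.round(R.T@(w(p,u,v,z)-s['ee_pos']),4)
from numpy import cross
C=[(245,76),(349,26),(389,135),(293,178)]; h=[np.array([*c,1.]) for c in C]
x=cross(cross(h[0],h[2]),cross(h[1],h[3]));x/=x[2]
print('mouth',tl(318.6,105,.024),'diag',x[:2],tl(x[0],x[1],.024))
zt=s['ee_pos'][2]+.0157
for z in(zt-.003,zt,zt+.003):print('rim',z,tl(317.2,275.4,z),tl(277,275,z),tl(357.5,275,z))
print('width44',tl(291.75,105,.024),tl(345.5,105,.024), s['ee_pos'])
```

```text
mouth [-0.0716  0.1285  0.0014] diag [319.35503334 106.4649095 ] [-0.0705  0.1285  0.002 ]
rim 0.16521275482132983 [ 0.0006 -0.0127  0.0001] [ 0.0004 -0.0127 -0.0182] [ 0.0004 -0.0127  0.0185]
rim 0.16821275482132983 [-0.0012 -0.0157  0.0001] [-0.0014 -0.0157 -0.0178] [-0.0014 -0.0157  0.018 ]
rim 0.17121275482132983 [-0.0029 -0.0187  0.0001] [-0.0031 -0.0187 -0.0174] [-0.0031 -0.0187  0.0176]
width44 [-0.0716  0.1285 -0.0203] [-0.0716  0.1285  0.023 ] [ 0.44957459 -0.2551775   0.15251275]
```

Call:
drive_tool:
  moves: [-0.01,0,0.0005,0,0.03,-0.02,0,0.0005,0,0.03,-0.021,0.01,0.0005,0,0.03,-0.0143,0.018,0,0,0.03,-0.006,0.02,0,0,0.03,0,0.018,0,0,0.03,0,0.012,0,0,0.03,0,0.007,0,0,0.03,0,0.002,0,0,0.03,0,0,0,0,0.03]

```text
time_s: 16.33
ee_pos: [0.475, -0.1893, 0.0653]
ee_rot: [[-0.343, -0.0, 0.939], [-0.939, 0.0, -0.343], [-0.0, -1.0, -0.001]]
force: [0.5, -0.1, -2.4]
finger_gap: 0.418
```

Call:
drive_tool:
  moves: [0,0,0,0,0.03,0,0,0,0,0.03,0,0,0,0,0.03,0,0,0,0,0.03]

```text
time_s: 16.67
ee_pos: [0.4758, -0.1898, 0.0665]
ee_rot: [[-0.343, 0.002, 0.939], [-0.939, -0.001, -0.343], [0.0, -1.0, 0.002]]
force: [0.3, 0.4, -2.4]
finger_gap: 0.418
```

Run:
```python
from h import *
p=shot('wrist','w7.png'); s=manip.observe(); print(s['time_s'],s['ee_pos'],s['ee_rot'],s['force'],s['finger_gap'])
a=cv2.imread('pics/w7.png')[120:400,180:460]; cv2.imwrite('pics/c7.png',cv2.resize(cv2.convertScaleAbs(a,alpha=1.7),None,fx=2.14,fy=2.14,interpolation=3)[:600])
```

```text
16.7167 [ 0.47564472 -0.18970459  0.06627626] [[-3.43370109e-01  1.24203017e-03  9.39199354e-01]
 [-9.39200155e-01 -6.62440497e-04 -3.43369525e-01]
 [ 1.95688377e-04 -9.99999009e-01  1.39397719e-03]] [ 0.50342688 -0.51259628 -3.35202948] 0.41840713045525574
```

View pics/c7.png

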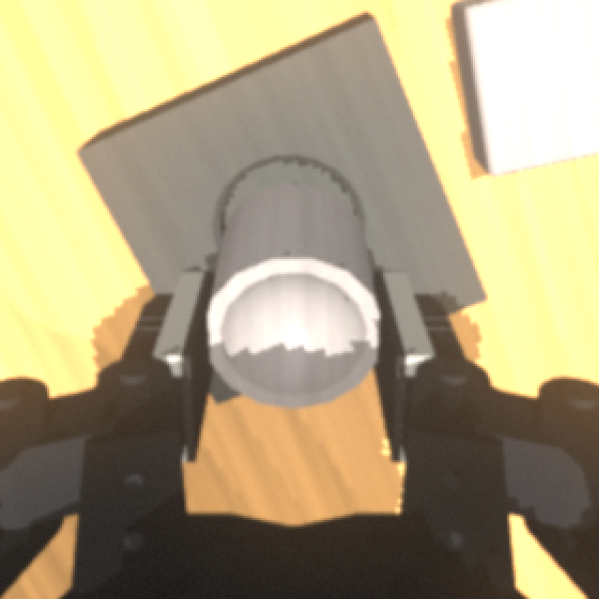

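The crop shows the die over the recess. The far edge of the mouth is at (290,155) in the crop, spanning x from about 214 to 366, with the die's lower edge in front of it.

Run:
```python
from h import *
p=shot('wrist'); s=manip.observe(); R=np.array(s['ee_rot']);E=np.array(s['ee_pos'])
def circ(tx,tz,r,z):
    c=E+R@[tx,0,tz]; a=np.linspace(0,6.283,361)
    P=np.array([px(p,(c[0]+r*np.cos(t),c[1]+r*np.sin(t),z)) for t in a]); return np.round([P[:,0].min(),P[:,0].max(),P[:,1].min(),P[:,1].max()],1)
print('mouth0',circ(0,0,.022,.024),'tx-1',circ(-.001,0,.022,.024), 'meas 280 351 192.4')
for b in(.0223,.0253):
  print(b,'bottom',circ(0,0,.019,E[2]-b),'tx-1',circ(-.001,0,.019,E[2]-b),'meas v204 | top',circ(0,0,.019,E[2]-b+.038),circ(-.001,0,.019,E[2]-b+.038),'meas u277.2-357.5 v240.5-310')
print(E,s['force'])
```

```text
mouth0 [281.  352.3 193.8 260. ] tx-1 [280.9 352.3 192.1 258.6] meas 280 351 192.4
0.0223 bottom [282.6 350.7 209.3 271.6] tx-1 [282.6 350.7 207.5 270.1] meas v204 | top [274.1 359.2 238.1 313.3] [274.  359.3 235.9 311.5] meas u277.2-357.5 v240.5-310
0.0253 bottom [283.2 350.1 207.5 269. ] tx-1 [283.1 350.2 205.8 267.5] meas v204 | top [274.9 358.4 235.2 309.3] [274.9 358.5 233.1 307.5] meas u277.2-357.5 v240.5-310
[ 0.47550537 -0.18959808  0.06609653] [-0.04148056 -1.11452963 -1.88051594]
```

Call:
drive_tool:
  moves: [0,0.003,0,0,0.03,0,0.004,0,0,0.03,0,0.003,0,0,0.03,0,0.003,0,0,0.03,0,0.002,0,0,0.03,0,0.001,0,0,0.03,0,0,0,0,0.03]

```text
time_s: 17.35
ee_pos: [0.4748, -0.1891, 0.049]
ee_rot: [[-0.343, -0.001, 0.939], [-0.939, 0.0, -0.343], [-0.0, -1.0, -0.001]]
force: [0.3, -0.1, -3.0]
finger_gap: 0.42
```

Call:
drive_tool:
  moves: [0,0.001,0,0,0.03,0,0.001,0,0,0.03,0,0.001,0,0,0.03,0,0.001,0,0,0.03]

```text
time_s: 17.68
ee_pos: [0.4753, -0.1896, 0.0458]
ee_rot: [[-0.343, 0.0, 0.939], [-0.939, -0.001, -0.343], [0.001, -1.0, 0.0]]
force: [-1.7, -1.2, 2.0]
finger_gap: 0.42
```

Call:
drive_tool:
  moves: [0.0007,0.0007,-0.0004,0,0.03,0.0003,0.0005,-0.0002,0,0.03,0,0,0,0,0.03]

```text
time_s: 17.93
ee_pos: [0.4744, -0.1902, 0.0444]
ee_rot: [[-0.343, 0.0, 0.939], [-0.939, -0.0, -0.343], [0.0, -1.0, 0.001]]
force: [0.2, 0.3, -3.2]
finger_gap: 0.418
```

Contact has cleared, so the die is passing the chamfer. Continuing slowly.

Call:
drive_tool:
  moves: [0,0.001,0,0,0.03,0,0.001,0,0,0.03,0,0.001,0,0,0.03]

```text
time_s: 18.18
ee_pos: [0.474, -0.19, 0.0408]
ee_rot: [[-0.343, -0.001, 0.939], [-0.939, 0.0, -0.343], [0.0, -1.0, -0.001]]
force: [-1.2, -0.4, -3.3]
finger_gap: 0.419
```

Call:
drive_tool:
  moves: [0,0.001,0,0,0.03,0,0.001,0,0,0.03]

```text
time_s: 18.35
ee_pos: [0.4741, -0.19, 0.0389]
ee_rot: [[-0.343, -0.0, 0.939], [-0.939, 0.0, -0.343], [0.0, -1.0, -0.0]]
force: [0.3, 0.1, -3.3]
finger_gap: 0.417
```

Call:
drive_tool:
  moves: [0,0.001,0,0,0.03,0,0.001,0,0,0.03]

```text
time_s: 18.52
ee_pos: [0.4742, -0.19, 0.0371]
ee_rot: [[-0.343, -0.0, 0.939], [-0.939, 0.0, -0.343], [-0.0, -1.0, -0.0]]
force: [0.3, 0.4, -3.0]
finger_gap: 0.418
```

Call:
drive_tool:
  moves: [0,0.0008,0,0,0.03,0,0.0005,0,0,0.03]

```text
time_s: 18.68
ee_pos: [0.4743, -0.1898, 0.0366]
ee_rot: [[-0.343, 0.0, 0.939], [-0.939, 0.001, -0.343], [-0.001, -1.0, -0.0]]
force: [-1.4, 1.6, 2.4]
finger_gap: 0.419
```

Call:
drive_tool:
  moves: [0,0.0008,0,0,0.03,0,0.0005,0,0,0.03]

```text
time_s: 18.85
ee_pos: [0.4745, -0.1895, 0.0364]
ee_rot: [[-0.343, 0.001, 0.939], [-0.939, 0.001, -0.343], [-0.001, -1.0, 0.0]]
force: [-4.1, 3.2, 8.2]
finger_gap: 0.413
```

The die meets the floor at TCP z of about 0.0366 m, where I expected it. I'll ease off and then release gently.

Call:
drive_tool:
  moves: [0,-0.0008,0,0,0.03,0,0,0,0,0.034,0,0,0,0,0.036,0,0,0,0,0.037,0,0,0,0,0.039,0,0,0,0,0.042,0,0,0,0,0.046,0,0,0,0,0.05,0,0,0,0,0.055,0,0,0,0,0.06]

```text
time_s: 19.68
ee_pos: [0.4743, -0.1902, 0.0353]
ee_rot: [[-0.343, -0.0, 0.939], [-0.939, -0.0, -0.343], [0.0, -1.0, -0.0]]
force: [0.1, -1.4, -0.2]
finger_gap: 0.702
```

Call:
drive_tool:
  moves: [0,0,0,0,0.06,0,-0.005,0,0,0.06,0,-0.015,0,0,0.06,0,-0.025,0,0,0.06,0,-0.03,0,0,0.06,0.02,-0.03,0,0,0.06,0.02,-0.015,0,0,0.06,0.01,0,0,0,0.06,0,0,0,0,0.06,0,0,0,0,0.06]

```text
time_s: 20.52
ee_pos: [0.4566, -0.2368, 0.1545]
ee_rot: [[-0.344, -0.001, 0.939], [-0.939, 0.002, -0.344], [-0.001, -1.0, -0.002]]
force: [0.6, 0.3, -0.1]
finger_gap: 0.703
```

Call:
drive_tool:
  moves: [0,0,0,0,0.06,0,0,0,0,0.06,0,0,0,0,0.06,0,0,0,0,0.06]

```text
time_s: 20.85
ee_pos: [0.4568, -0.2361, 0.1545]
ee_rot: [[-0.342, -0.002, 0.94], [-0.94, 0.001, -0.342], [-0.001, -1.0, -0.002]]
force: [-0.4, -0.4, -0.4]
finger_gap: 0.705
```

Run:
```python
from h import *
p=shot('wrist','w8.png'); s=manip.observe(); print(s['time_s'],s['ee_pos'],s['force'],s['finger_gap'])
C=(.4738,-.1898)
for n,r,z in(('mouth',.022,.024),('top',.019,.050),('top tilted up 3mm',.019,.053)):
  P=np.array([px(p,(C[0]+r*np.cos(t),C[1]+r*np.sin(t),z)) for t in np.linspace(0,6.28,200)]);print(n,P.min(0),P.max(0))
q=shot('scene');a=p['pixels'][20:270,190:450]; b=q['pixels'][150:260,250:420]
a=cv2.resize(cv2.convertScaleAbs(a,alpha=1.6),None,fx=1.8,fy=1.8,interpolation=3);b=cv2.resize(b,None,fx=1.9,fy=1.9,interpolation=3)
c=np.zeros((450,468+323,3),'uint8');c[:a.shape[0],:468]=a;c[:b.shape[0],468:]=b
cv2.imwrite('pics/c8.png',c[:,:,::-1])
```

```text
20.9 [ 0.45694064 -0.23628664  0.1547533 ] [ 0.41366249 -0.83308966  0.76263674] 0.7022521207649283
mouth [290.95403057 105.30977932] [343.83337076 159.10919927]
top [292.21795399 110.14658567] [342.52599642 161.17090603]
top tilted up 3mm [291.91683719 110.27525996] [342.82208817 161.88512615]
```

View pics/c8.png

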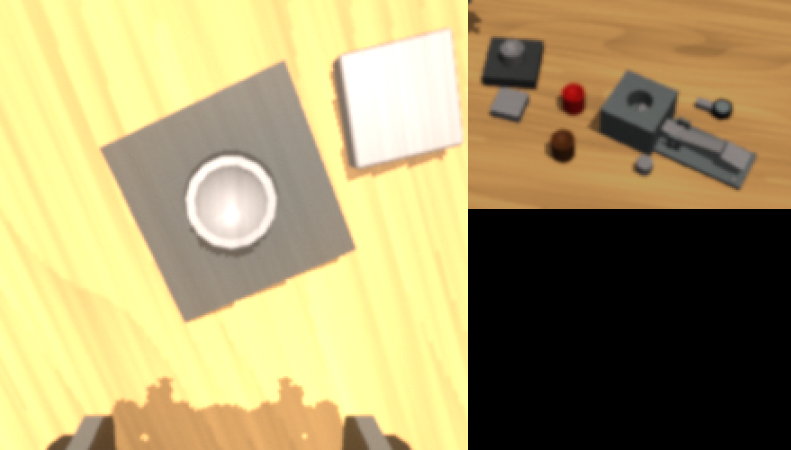

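The close-up shows the die upright in the recess, with its rim at about (231,201) in the crop. Everything else is undisturbed and the lever is down. I'll check the rim against the plate centre for lean and depth.

Run:
```python
from h import *
from scipy.optimize import least_squares as L
p=shot('wrist'); s=manip.observe();R=np.array(s['ee_rot'])
im=cv2.imread('pics/w8.png'); 
C=[(101,149),(285,62),(355,248),(186,321)]; C=np.array([(190+a/1.8,20+b/1.8) for a,b in C])
def f(x):
    a=x[2]+np.arange(4)*-np.pi/2; r=.045*2**.5
    return np.ravel([np.array(px(p,(x[0]+r*np.cos(t),x[1]+r*np.sin(t),.024)))-c for t,c in zip(a,C)])
best=min((L(f,[.474,-.19,a0]) for a0 in np.arange(0,1.6,.3)),key=lambda r:r.cost); print('plate',best.x,best.cost,np.round(best.fun,1))
# rim ellipse from bright threshold
g=cv2.cvtColor(im,cv2.COLOR_BGR2GRAY)[85:180,275:362]; m=((g>85)*255).astype('uint8')
m=cv2.morphologyEx(m,cv2.MORPH_OPEN,np.ones((3,3)))
cs=max(cv2.findContours(m,cv2.RETR_EXTERNAL,cv2.CHAIN_APPROX_NONE)[0],key=cv2.contourArea)
e=cv2.fitEllipse(cv2.convexHull(cs)); print('rim ellipse',e[0][0]+275,e[0][1]+85,e[1],e[2],cv2.boundingRect(cs))
u,v=e[0][0]+275,e[0][1]+85
for z in(.047,.05,.053,.056):
    X=w(p,u,v,z); P=np.array([px(p,(X[0]+.019*np.cos(t),X[1]+.019*np.sin(t),z)) for t in np.linspace(0,6.28,300)])
    print(z,X[:2],np.round(R.T@(X-[*best.x[:2],z]),4),'pred ellipse',cv2.fitEllipse(P.astype('float32'))[1])
```

```text
plate [ 0.47562842 -0.18944931  2.42340787] 2.1208366974354442 [-0.5 -0.3 -0.  -1.   1.   0.7 -0.5  1. ]Traceback (most recent call last):
  File "<stdin>", line 14, in <module>
cv2.error: OpenCV(4.12.0) /io/opencv/modules/imgproc/src/shapedescr.cpp:361: error: (-201:Incorrect size of input array) There should be at least 5 points to fit the ellipse in function 'fitEllipseNoDirect'
```

Run:
```python
from h import *
p=shot('wrist'); s=manip.observe();R=np.array(s['ee_rot']); B=(.4756,-.1894)
im=cv2.imread('pics/w8.png'); 
g=cv2.cvtColor(im,cv2.COLOR_BGR2GRAY)[98:168,285:352]; t,m=cv2.threshold(g,0,255,cv2.THRESH_OTSU); print(t)
cs=max(cv2.findContours(m,cv2.RETR_EXTERNAL,cv2.CHAIN_APPROX_NONE)[0],key=cv2.contourArea)
e=cv2.fitEllipse(cv2.convexHull(cs)); u,v=e[0][0]+285,e[0][1]+98; print('rim',u,v,e[1],e[2],cv2.boundingRect(cs))
for z in(.047,.05,.053,.056):
    X=w(p,u,v,z); P=np.array([px(p,(X[0]+.019*np.cos(t),X[1]+.019*np.sin(t),z)) for t in np.linspace(0,6.28,300)])
    print(z,np.round(X[:2],4),np.round(R.T@(X-[*B,z]),4),'pred',cv2.fitEllipse(P.astype('float32'))[1:])
```

```text
117.0
rim 317.9242172241211 131.66996383666992 (50.22602844238281, 50.81333541870117) 3.4491117000579834 (8, 9, 51, 51)
0.047 [ 0.4757 -0.1877] [-0.0016  0.     -0.0005] pred ((49.77461242675781, 50.69368362426758), 1.5616158246994019)
0.05 [ 0.4758 -0.1875] [-0.0019  0.     -0.0005] pred ((50.37643051147461, 51.306941986083984), 1.5610687732696533)
0.053 [ 0.4759 -0.1872] [-0.0022  0.     -0.0005] pred ((50.99298095703125, 51.93522644042969), 1.5607640743255615)
0.056 [ 0.476  -0.1869] [-0.0025  0.     -0.0005] pred ((51.624813079833984, 52.579105377197266), 1.5602128505706787)
```

The rim size fits a top height of 50 mm, and the lateral offset of about 2 mm is close to the play plus calibration error. I'll check the height with one light touch of the shut fingers, which would also level any residual lean.

Call:
drive_tool:
  moves: [-0.02,0,0.001,0,0,-0.022,0,0,0,0,-0.01,0.015,0,0,0,0,0.025,0,0,0,0,0.02,0,0,0,0,0.015,0,0,0,0,0.01,0,0,0,0,0.005,0,0,0,0,0.002,0,0,0,0,0,0,0,0]

```text
time_s: 21.88
ee_pos: [0.476, -0.1887, 0.0637]
ee_rot: [[-0.343, 0.0, 0.939], [-0.939, -0.0, -0.343], [0.0, -1.0, 0.0]]
force: [0.4, 0.2, -0.3]
finger_gap: -0.0
```

Call:
drive_tool:
  moves: [0,0.002,0,0,0,0,0.002,0,0,0,0,0.002,0,0,0,0,0.001,0,0,0,0,0,0,0,0]

```text
time_s: 22.3
ee_pos: [0.4758, -0.1885, 0.0565]
ee_rot: [[-0.343, -0.0, 0.939], [-0.939, 0.0, -0.343], [0.0, -1.0, -0.0]]
force: [-0.0, 0.9, -0.2]
finger_gap: -0.002
```

Call:
drive_tool:
  moves: [0,0.0015,0,0,0,0,0.0015,0,0,0,0,0.001,0,0,0,0,0.001,0,0,0,0,0,0,0,0]

```text
time_s: 22.72
ee_pos: [0.4757, -0.1884, 0.0512]
ee_rot: [[-0.343, -0.001, 0.939], [-0.939, 0.0, -0.343], [-0.0, -1.0, -0.001]]
force: [-1.3, -0.1, 0.4]
finger_gap: 0.004
```

Call:
drive_tool:
  moves: [0,0.001,0,0,0,0,0.001,0,0,0]

```text
time_s: 22.88
ee_pos: [0.476, -0.1886, 0.05]
ee_rot: [[-0.343, 0.0, 0.939], [-0.939, -0.0, -0.343], [0.0, -1.0, 0.0]]
force: [-2.4, 1.9, 7.8]
finger_gap: 0.003
```

Contact came at z = 0.050 m, exactly the seated height. Retreating and checking the lever and bystanders.

Call:
drive_tool:
  moves: [0,-0.003,0,0,0,0,-0.01,0,0,0,0,-0.025,0,0,0,0,-0.035,0,0,0,0,-0.035,0,0,0,0.015,-0.02,0,0,0,0.02,0,0,0,0,0.01,0,0,0,0,0,0,0,0,0,0,0,0,0,0]

```text
time_s: 23.72
ee_pos: [0.4598, -0.2305, 0.1766]
ee_rot: [[-0.344, -0.001, 0.939], [-0.939, 0.002, -0.344], [-0.001, -1.0, -0.002]]
force: [-0.3, -0.5, -0.1]
finger_gap: 0.003
```

Run:
```python
from h import *
p=shot('wrist','w9.png');q=shot('scene','s9.png'); s=manip.observe(); print(s['time_s'],s['ee_pos'],s['force'])
a=cv2.imread('pics/w9.png')[20:300,190:450]; b=cv2.imread('pics/s9.png')[150:260,250:420]
a=cv2.resize(cv2.convertScaleAbs(a,alpha=1.6),None,fx=1.6,fy=1.6,interpolation=3);b=cv2.resize(b,None,fx=2.2,fy=2.2,interpolation=3)
c=np.zeros((448,416+374,3),'uint8');c[:,:416]=a;c[:b.shape[0],416:]=b;cv2.imwrite('pics/c9.png',c)
```

```text
23.8167 [ 0.45987166 -0.22973947  0.17615919] [-0.50802189  0.14083515  0.14396612]
```

View pics/c9.png

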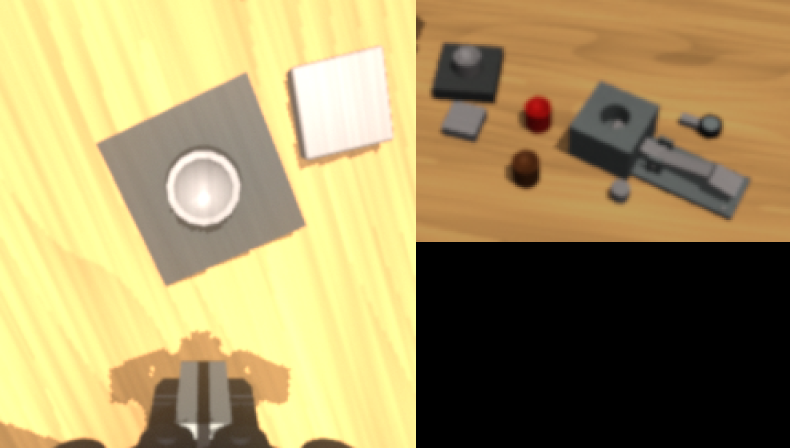

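The crop shows the die centred in the bolster at (203,188). The lever is down, the pocket is empty, and the bystanders and look-alikes are in place. Handing in.

```bash
python3 -c "
from station import manip; print(manip.hand_in())"
```

```text
the job is handed in; nothing more can be done
None
```

The die is in the bolster's recess, same way up, with the lever left down. I handed the job in at about 24 s of the 61 s allowed.

**Possible failure – pressing the tab:** the lever met its stop after about 21 mm of tab travel. I had batched three pressing moves there, so the upward force briefly read 28.0 N, right at the bending limit. With sideways load the total was about 30 N. I backed off at once, which dropped the reading to 2.5 N for a moment. I then held 15 to 16.5 N for about 0.6 s. I can't tell whether that peak counts as bending the lever.

**Moving the die:** I lifted it straight out and lowered it about 1 mm at a time. It brushed the recess's chamfer at about 5 N, and I corrected that sideways. It met the floor at up to about 11 N.

**Last checks:**
- **Seating:** a light touch of about 8 N with the shut fingers met the die's top at 50 mm, which is the fully home height.
- **Centring:** the wrist camera first put the die's top about 2 mm off the plate's centre, where only about 1 mm of play is possible. I put the rest down to calibration. The last picture shows it centred.
- **Surroundings:** in the last pictures the lever is still down, the pocket is empty and the gripper is clear. The bystanders in view and the red and brown look-alikes appear undisturbed. The farther items were not rechecked, but the arm did not go near them.

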